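Scrub the filter cup with the bottle brush

TASK

Take the bottle brush from its fork stand and scrub the inside of the steel filter cup with three full strokes: each time lower the upright brush down the middle until you feel it press gently on the sieve plate (whose depth is not known), then raise it until about half of the bristle head stands out of the mouth. Then hang the brush back in the fork by its collar and let go. Leave the cup standing where it is and do not disturb the slide box, the specimen cup or the marker.

Things in the scene. Friction and masses are not known exactly. Their poses are not given: they have to be found in the camera images.
- brush: loose bottle brush, 92 g, 205 mm long, round about its z axis; origin at the bristle tip, z up to the handle. From the tip up: bristles 0-63 mm (54 mm across, outer ones bend freely, solid core 32 mm; the end tuft gives up to 8 mm at about 0.8 N/mm, then is firm), 9 mm shaft to 115 mm, dark grey collar 32 mm across to 121 mm, same grey handle 18 mm across to 205 mm. Starts hanging in the stand
- brush_grip (a point): the middle of the brush's handle, on its axis, 163 mm above the tip; axes as the brush
- brush_collar (a point): centre of the underside of the brush's collar, 115 mm above the tip; axes as the brush
- stand: fixed brush stand: white foot plate 150 x 110 x 10 mm, a steel post, and a two-pronged steel fork 140 mm above the worktop; origin on the worktop under the fork's seat. The post is 72 mm from the seat at the stand's +x; the slot opens to the stand's -x, roughly towards the robot. Nothing rises above the fork
- stand_seat (a point): seat of the fork: middle of the slot, level with the prongs' top, 140 mm up; axes as the stand. Prongs along x, 10 mm wide, 8 mm thick; slot 18 mm wide, from x -30 mm (open end) to +61 mm; nibs 4 mm high at the open ends. The collar rests on the prongs, shaft in the slot. To take the brush out lift it about 12 mm, then move 75 mm along the stand's -x (the head cannot pass up through the fork)
- cup: loose round steel filter cup standing on the worktop, 67 mm outside diameter, 60 mm bore, 100 mm high, about 0.6 kg; origin at the centre of its underside, z up. Inside lies a stiff sieve plate that does not move under a light push; its top face is somewhere from 10 to 30 mm above the cup's underside, different every time
- cup_mouth (a point): centre of the cup's mouth, level with its rim, 100 mm above its underside
- slide_box: bystander: closed pale slide box 60 x 83 x 28 mm lying on the worktop; origin at the centre of its underside
- specimen_cup: bystander: lidded specimen cup, 63 mm across, 74 mm high; origin at the centre of its underside
- marker: bystander: marker pen 134 mm long, 14 mm thick, lying on the worktop; origin at the centre of its underside, long axis along its y

How it is judged (in metres and radians):
On the way, in this order (a step that is already met when the one before it is completed fails the run):
1. first stroke down: the upright, centred brush presses on the sieve plate inside the cup (over 1 N) (contact force between brush and cup above 1 N and z of brush in the frame of cup below 0.036 m and horizontal distance between brush and cup below 0.01 m and angle between brush's own z axis and vertical below 0.1 rad), for 0.1 s.
2. first stroke up: the brush tip is more than 60 mm above the cup's underside, still over the cup (z of brush in the frame of cup above 0.06 m and horizontal distance between brush and cup below 0.025 m), for 0.05 s.
3. second stroke down: the upright, centred brush presses on the sieve plate inside the cup (over 1 N) (all of step 1), for 0.1 s.
4. second stroke up: the brush tip is more than 60 mm above the cup's underside, still over the cup (all of step 2), for 0.05 s.
5. third stroke down: the upright, centred brush presses on the sieve plate inside the cup (over 1 N) (all of step 3), for 0.1 s.
6. third stroke up: the brush tip is more than 60 mm above the cup's underside, still over the cup (all of step 4), for 0.05 s.
At the end, for the whole second after the job is handed in: The brush hangs upright (within 0.1 rad) and at rest in the fork: collar underside within 3 mm of the height of the prongs' top, shaft in the slot (within 8 mm of its middle line, from 20 mm before the seat to 60 mm behind it). The filter cup stands upright within 30 mm of where it stood (x of brush_collar in the frame of stand between -0.02 and 0.06 m and y of brush_collar in the frame of stand between -0.008 and 0.008 m and z of brush_collar in the frame of stand_seat between -0.003 and 0.003 m and angle between brush's own z axis and vertical below 0.1 rad and linear speed of brush below 0.03 m/s and angle between cup's own z axis and vertical below 0.05 rad and distance of cup from where it was at the start of the episode below 0.03 m); the robot touches nothing.
It fails at once if the brush is pressed on the cup with more than 20 N (contact force between brush and cup above 20 N).
It fails at once if the cup is tipped by more than 0.25 rad or pushed more than 30 mm (angle between cup's own z axis and vertical above 0.25 rad or distance of cup from where it was at the start of the episode above 0.03 m).
It fails at once if the slide box is moved more than 20 mm (distance of slide_box from where it was at the start of the episode above 0.02 m).
It fails at once if the specimen cup is moved more than 20 mm (distance of specimen_cup from where it was at the start of the episode above 0.02 m).
It fails at once if the marker is moved more than 20 mm (distance of marker from where it was at the start of the episode above 0.02 m).
It also fails if it takes over 67 s, if anything falls off the work surface, if the arm or the gripper's body presses on something with over 40 N, if the wrist force passes 120 N, or if a joint passes its speed limit or range.

ROBOT

A 6-joint arm with a two-finger parallel gripper is mounted at the origin on a cart in front of the work surface, level with it; the furniture and walls round the work are solid. World frame = base frame: x ahead of the robot, y to its left, z up, the work surface at z = 0. Lengths are in m, angles in degrees, forces in N, time in s.
With the tool pointing down it reaches from about 0.4 to 0.925 m from the base axis. Payload 12.5 kg.
Tool frame: the origin (TCP) lies between the finger pads; the fingertips stand ahead of it and the grasp point (between the pads) lies 3 mm ahead of it (bot.tcp_to_tips is the z of the fingertips in the tool frame, in m); z points along the fingers, y is the line along which they close (so a half turn about z gives the same grasp; the last joint's range is limited). The gripper opens to 95 mm and grips with 3 to 60 N. Pads are 20 mm wide; open, the fingers measure 119 mm over their backs; the gripper's body (75 mm by 180 mm) begins 59 mm behind the grasp point.
Start: joints at [-70.394, 28.126, 89.318, -0, 62.55, -6.05], TCP at [0.271, -0.563, 0.237] pointing down, gripper open.
Joint ranges: [-177.58, 177.58], [-47.91, 125.51], [2.72, 160], [-65.01, 245.01], [3.68, 167.84], [-153.87, 153.87]. Speed limits (degrees/s): [127.2, 127.2, 159.86, 180, 180, 180].

INTERFACE

Orientations are given as [roll, pitch, yaw] about the fixed x, y, z axes, in that order (R = Rz(yaw) Ry(pitch) Rx(roll)).
In Python, from rig import bot gives the robot as it stands. The module is installed in compiled form; this text tells all that it offers.
- The arm moves only by the tool carry_out, never from a script. Its argument "series" is a list of rows, each a list of 5 numbers: the shift along the tool's x, y, z in cm, then the turn about the tool's z in degrees, then the finger opening in cm, from 0 to 9.51. In form: [[dx, dy, dz, roll, fingers], ...]. A call has 1 to 12 rows; each row shifts and turns the commanded pose from where the row before left it, along the tool's axes as they then stand; what a row does not reach is not made up. A row lasts 1/8 s, in which the tool goes at most 62.5 mm and 10.7 degrees, less where a joint would pass 70% of its speed; a pose out of reach is approached as far as the arm can. A call with a gripper value outside its range is refused whole. The fingers move at their own pace and stop on an object; "newtons" is the grip in N (left out, the last holds). Time passes only in rows, so rows that do not move let the fingers close. It gives the time, the measured TCP pose, the force, the opening and the grip force at its end, in the units of the state.
- bot.get_obs(): the state, without advancing time (a new reading comes with each control period).
- bot.read_camera(name): name is "scene" or "top" or "wrist"; returns a dict with "image" (420x560x3 uint8, red, green, blue), "camera_matrix" (3x3 intrinsics, pixels), "R" (3x3) and "t" (3): a world point X has camera coordinates R X + t. Camera axes: x right, y down, z forward; pixel columns grow to the right and rows downward; lengths in m; the calibration is good to about 2 mm. A picture is of the moment at which its call begins. There is no depth.
- bot.close_job(): hands the job in; it is judged then, once.
Trained networks look in a picture, given as the dict that the camera call returned (one of the last four; its "shot" number tells which), for a name from the list of things; names that differ only in an ending like _2 or _b are one class to them, and where a whole thing is asked for, a point or a joint stands for the part that bears it (a point fixed in the world has none). Each returns a list of dicts, best first, with "score" (0 to 1); they miss things now and then, are a little off and sometimes report something else, mostly with a low value. They report only what shows in the picture. A call takes as long as a camera call.
- bot.recognise(picture, thing): "at" ([column, row] in pixels, amid what is visible of it).
- bot.place_of(picture, thing): "at" ([column, row] in pixels: a listed point, or the origin of a listed thing).
The state is a dict: "clock": time; "joints": joint angles; "dq": joint speeds; "joint_torque": joint torques, N m; "tcp_pos": TCP position; "orientation": TCP orientation; "contact_force": force on the tool from outside, world axes, zero at the start; "wrist_torque": the same for the moment, N m; "opening": finger opening in m; "finger_force": force on a finger pad.
Only numpy, scipy, OpenCV 4.12 (cv2) and the standard library are available. Lean on these libraries where they do the work, as an engineer would, in place of code of your own. Each camera call takes 0.05 s, during which the arm holds its last target. There are 200 camera calls.

## Working session

There is one attempt and no reset: what is moved stays moved. The work goes in short steps, Python scripts to look and compute and a tool call to move; the robot and the scene stay as the last step left them, time stands still between calls to the robot, and variables do not carry over. Pictures are saved under pics/ and viewed, at most 10 in all, crops included, and the job is handed in when it is done.

Besides the shell and the picture viewer there is one more tool, called after ">>>" in YAML: its name, and indented under it one key for each argument. carry_out: Moves the arm, as the interface text tells. Its arguments: {"type":"object","properties":{"series":{"type":"array"},"newtons":{"type":"number"}},"required":["series"]}

```bash
mkdir -p pics; cat > h.py <<'E'
import numpy as np, cv2
from rig import bot
def ray(p,uv):
    d=np.linalg.inv(p["camera_matrix"])@np.array([uv[0],uv[1],1.]); R=np.array(p["R"]);t=np.array(p["t"])
    return -R.T@t, R.T@d
def atz(p,uv,z):
    o,d=ray(p,uv); return o+d*(z-o[2])/d[2]
def tri(l):
    A=np.zeros((3,3));b=np.zeros(3)
    for p,uv in l:
        o,d=ray(p,uv);d=d/np.linalg.norm(d);M=np.eye(3)-np.outer(d,d);A+=M;b+=M@o
    return np.linalg.solve(A,b)
def proj(p,X):
    c=p["camera_matrix"]@(np.array(p["R"])@np.array(X)+np.array(p["t"])); return c[:2]/c[2]
E
python3 - <<'E'
from h import *
o=bot.get_obs(); print(o); print(bot.tcp_to_tips)
P={n:bot.read_camera(n) for n in("scene","top")}
for n in P: cv2.imwrite(f"pics/{n}0.png",P[n]["image"][:,:,::-1])
H=dict(brush=0.025,brush_grip=.188,brush_collar=.14,stand=0,stand_seat=.14,cup=0,cup_mouth=.1,slide_box=0,specimen_cup=0,marker=0)
for k,z in H.items():
    l=[]
    for n in P:
        for r in bot.place_of(P[n],k)[:2]:
            print(k,n,round(r["score"],2),np.round(r["at"],1),np.round(atz(P[n],r["at"],z),3)); 
            l.append((P[n],r["at"])) if not any(q is P[n] for q,_ in l) else 0
    if len(l)==2: print("   tri",np.round(tri(l),4))
E
```

```text
{'clock': 0.0, 'joints': array([-7.03929699e+01,  2.81665556e+01,  8.93513381e+01, -2.29619864e-03,
        6.25492609e+01, -6.05375717e+00]), 'dq': array([-0.03089758, -0.00916863, -0.06880375,  0.09965161,  0.00120364,
       -0.03395282]), 'joint_torque': array([-1.23725753e-03, -6.12651157e+01, -2.58185810e+01,  6.92220521e-02,
        4.83078626e-02, -1.30154640e-04]), 'tcp_pos': array([ 0.27055397, -0.56315146,  0.23602833]), 'orientation': array([-1.79933005e+02, -5.05715934e-03,  2.56618440e+01]), 'contact_force': array([0.43245546, 0.49489998, 0.47778335]), 'wrist_torque': array([ 0.01031212,  0.01084936, -0.06118599]), 'finger_force': 0.0, 'opening': 0.0951433266403161}
0.022
brush top 0.72 [192.  243.2] [0.461 0.2   0.025]
brush top 0.28 [275.  207.9] [ 0.553 -0.01   0.025]
brush_grip scene 0.85 [247.1 280.4] [0.467 0.212 0.188]
brush_grip top 0.96 [171.6 240.2] [0.468 0.214 0.188]
brush_grip top 0.7 [185.8 242.4] [0.464 0.182 0.188]
   tri [0.4675 0.2131 0.189 ]
brush_collar scene 0.62 [250.6 295.9] [0.461 0.212 0.14 ]
brush_collar top 0.88 [179.8 242. ] [0.464 0.206 0.14
[... 362 characters left out ...]
 0.65 [339.9 242.3] [ 0.467 -0.177  0.   ]
   tri [ 0.4675 -0.1771  0.0023]
cup_mouth scene 0.71 [321.8 193.7] [ 0.482 -0.172  0.1  ]
cup_mouth scene 0.45 [305.7 273.1] [0.402 0.075 0.1  ]
cup_mouth top 0.63 [344.7 239.5] [ 0.474 -0.175  0.1  ]
   tri [ 0.4778 -0.1735  0.1007]
slide_box scene 0.87 [304.2 273.2] [0.436 0.005 0.   ]
slide_box top 0.84 [274.7 253.7] [ 0.436 -0.01   0.   ]
   tri [ 0.4388 -0.0086 -0.0169]
specimen_cup scene 0.73 [223.9 245.1] [0.656 0.025 0.   ]
specimen_cup top 0.78 [258.2 166.3] [0.663 0.035 0.   ]
   tri [0.6571 0.0326 0.0082]
marker scene 0.76 [267.5 253.9] [ 0.545 -0.004  0.   ]
marker top 0.73 [270.2 209.7] [0.55  0.003 0.   ]
   tri [0.5461 0.001  0.0053]
```

```bash
python3 -c "
import cv2
a=cv2.imread('pics/scene0.png')[150:400,150:450];b=cv2.imread('pics/top0.png')[130:330,110:410]
import numpy as np
cv2.imwrite('pics/s1.png',cv2.resize(a,None,fx=2.4,fy=2.4,interpolation=2));cv2.imwrite('pics/t1.png',cv2.resize(b,None,fx=2.6,fy=2.6,interpolation=2))"
```

```text
(no output)
```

View pics/s1.png

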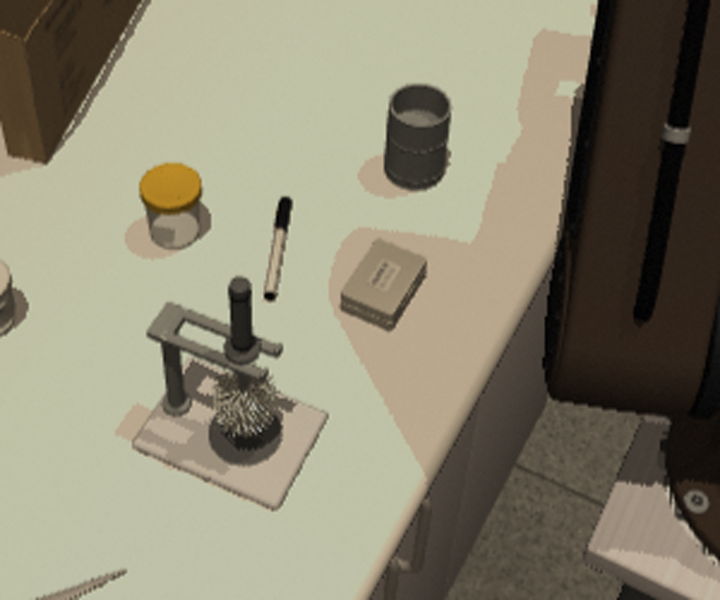

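View pics/t1.png

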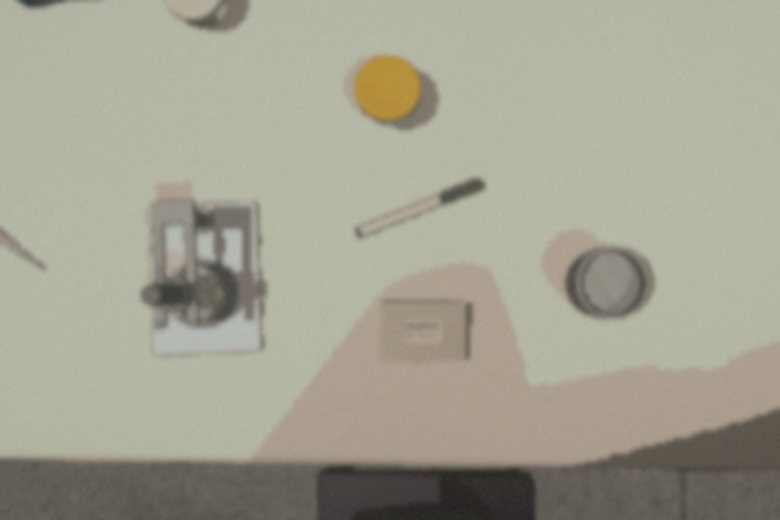

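The scene crop shows the brush in the fork at about (240,320) and the cup at about (418,135). The top crop shows the fork opening towards the robot (-x), with yaw near 0. I'll turn the tool square first, then look at the cup with the wrist camera.

>>> carry_out:
  series:
    - [0, 0, -1, 8.6, 9.5]
    - [0, 0, -1, 8.6, 9.5]
    - [0, 0, -1, 8.46, 9.5]
    - [2.3, -4.3, -0.5, 0, 9.5]
    - [2.3, -4.3, -0.5, 0, 9.5]
    - [2.3, -4.3, -0.5, 0, 9.5]
    - [2.3, -4.3, -0.5, 0, 9.5]
    - [2.3, -4.3, -0.5, 0, 9.5]
    - [2.3, -4.3, -0.5, 0, 9.5]
    - [2.3, -4.3, -0.5, 0, 9.5]
    - [2.3, -4.3, -0.5, 0, 9.5]
    - [0, 0, 0, 0, 9.5]

```text
clock: 2.6
tcp_pos: [0.4557, -0.2171, 0.3072]
orientation: [180.0, -0.1, 0.2]
contact_force: [-0.3, -0.3, 0.2]
opening: 0.0953
finger_force: 0.0
```

```bash
python3 - <<'E'
from h import *
o=bot.get_obs(); print(o["tcp_pos"],o["orientation"],o["joints"])
p=bot.read_camera("wrist"); cv2.imwrite("pics/w1.png",p["image"][:,:,::-1])
print("cam",-p["R"].T@p["t"],p["R"][2])
for k,z in dict(cup=0,cup_mouth=.1).items():
    for r in bot.place_of(p,k)[:2]: print(k,r["score"],r["at"],atz(p,r["at"],z))
E
```

```text
[ 0.45569094 -0.21711029  0.30715504] [ 1.79979306e+02 -5.34731002e-02  2.14046288e-01] [-3.29827219e+01  1.41542960e+01  1.00185912e+02  1.31330440e-02
  6.56037156e+01  5.67978228e+01]
cam [ 0.5375414  -0.21589215  0.45511758] [-0.29011979 -0.00137859 -0.95698935]
cup 0.83 [245.3, 148.2] [ 0.47610823 -0.17218295  0.        ]
```

View pics/w1.png

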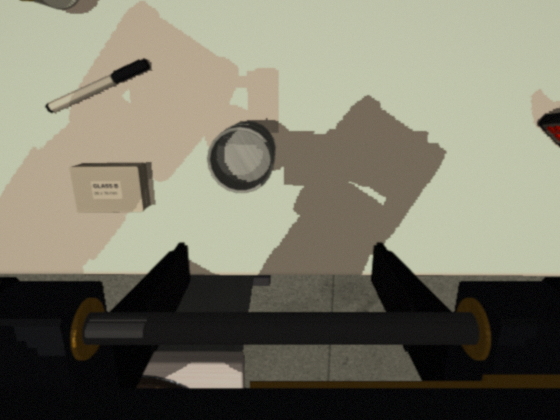

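The wrist picture shows the cup rim at about (241,158), with a clear view of the bore. I'll fit the rim circle.

```bash
cat >> h.py <<'E'
def fit_rim(p,c0,z=.1,rs=(.0335,.030),w=.02):
    g=cv2.GaussianBlur(cv2.cvtColor(p["image"],cv2.COLOR_RGB2GRAY).astype(np.float32),(0,0),1)
    m=np.hypot(cv2.Sobel(g,5,1,0),cv2.Sobel(g,5,0,1)); a=np.linspace(0,2*np.pi,120)
    K=p["camera_matrix"];best=[]
    for x in np.arange(c0[0]-w,c0[0]+w,.001):
        for y in np.arange(c0[1]-w,c0[1]+w,.001):
            s=0
            for r in rs:
                X=np.c_[x+r*np.cos(a),y+r*np.sin(a),0*a+z]@p["R"].T+p["t"]; u=X@K.T; u=u[:,:2]/u[:,2:]
                s+=np.minimum(cv2.remap(m,u[:,:1].astype(np.float32),u[:,1:].astype(np.float32),1),150).mean()
            best.append((s,x,y))
    best.sort(reverse=True); return best[:3]
E
python3 - <<'E'
from h import *
for n in("wrist","top","scene"):
    p=bot.read_camera(n); print(n,np.round(fit_rim(p,(.474,-.175)),4))
    if n=="wrist":
        for uv in((208,158),(275,158),(241,158),(241,193)): print(uv,atz(p,uv,.1))
    if n=="top":
        # foot plate left/bottom edge points from crop -> full
        for c in((152,202),(152,355),(262,349),(258,202)): print(c,atz(p,(c[0]/2.6+110,c[1]/2.6+130),.01))
E
```

```text
wrist [[ 2.457406e+02  4.780000e-01 -1.770000e-01]
 [ 2.447209e+02  4.770000e-01 -1.770000e-01]
 [ 2.445164e+02  4.780000e-01 -1.760000e-01]]
(208, 158) [ 0.47867151 -0.1474034   0.1       ]
(275, 158) [ 0.4786855  -0.21379411  0.1       ]
(241, 158) [ 0.4786784 -0.1801029  0.1      ]
(241, 193) [ 0.44283138 -0.17897176  0.1       ]
top [[ 1.911477e+02  4.770000e-01 -1.660000e-01]
 [ 1.901651e+02  4.770000e-01 -1.650000e-01]
 [ 1.892267e+02  4.760000e-01 -1.650000e-01]]
(152, 202) [0.5518997  0.26573082 0.01      ]
(152, 355) [0.40064914 0.26180348 0.01      ]
(262, 349) [0.40784005 0.15309952 0.01      ]
(258, 202) [0.55285468 0.15990904 0.01      ]
scene [[ 2.613667e+02  4.780000e-01 -1.760000e-01]
 [ 2.611207e+02  4.780000e-01 -1.770000e-01]
 [ 2.604301e+02  4.790000e-01 -1.770000e-01]]
```

>>> carry_out:
  series:
    - [-0.5, -4.3, -0.2, 0, 9.5]
    - [-0.5, -4.3, -0.2, 0, 9.5]
    - [-0.5, -4.3, -0.2, 0, 9.5]
    - [-0.5, -4.3, -0.2, 0, 9.5]
    - [-0.5, -4.3, -0.2, 0, 9.5]
    - [-0.5, -4.3, -0.2, 0, 9.5]
    - [-0.5, -4.3, -0.2, 0, 9.5]
    - [-0.5, -4.3, -0.2, 0, 9.5]
    - [-0.5, -4.3, -0.2, 0, 9.5]
    - [-0.5, -4.3, -0.2, 0.2, 9.5]
    - [0, 0, 0, 0, 9.5]
    - [0, 0, 0, 0, 9.5]

```text
clock: 4.4
tcp_pos: [0.4048, 0.2099, 0.3264]
orientation: [180.0, 0.0, -0.2]
contact_force: [0.3, -0.4, 0.1]
opening: 0.095
finger_force: 0.0
```

```bash
python3 - <<'E'
from h import *
o=bot.get_obs(); print(o["tcp_pos"],o["orientation"],o["joints"])
p=bot.read_camera("wrist"); cv2.imwrite("pics/w2.png",p["image"][:,:,::-1])
s=bot.read_camera("scene");t=bot.read_camera("top")
for k,z in dict(brush_grip=.188,brush_collar=.14,stand=0,stand_seat=.14).items():
  for n,q in(("w",p),("s",s),("t",t)):
    for r in bot.place_of(q,k)[:1]: print(k,n,round(r["score"],2),r["at"],np.round(atz(q,r["at"],z),4))
q=bot.read_camera("top"); print("top rim",np.round(fit_rim(q,(.474,-.175))[0],4))
E
```

```text
[0.40484165 0.20986936 0.32640583] [ 1.79973534e+02  1.96787238e-02 -2.22893851e-01] [ 1.91031622e+01  8.81116227e+00  1.04194999e+02 -2.00534177e-02
  6.70211685e+01  1.09333885e+02]
brush_grip w 0.75 [275.7, 128.1] [0.4636 0.214  0.188 ]
brush_grip s 0.69 [249.4, 282.2] [0.4612 0.2138 0.188 ]
brush_grip t 0.93 [175.5, 240.8] [0.4668 0.205  0.188 ]
brush_collar w 0.74 [278.7, 126.0] [0.4616 0.2118 0.14  ]
brush_collar s 0.9 [249.0, 294.7] [0.4654 0.2109 0.14  ]
brush_collar t 0.69 [178.3, 242.9] [0.462  0.2093 0.14  ]
stand w 0.57 [276.3, 115.1] [0.4647 0.2154 0.    ]
stand s 0.61 [252.0, 330.6] [0.4646 0.2064 0.    ]
stand t 0.87 [187.0, 240.6] [0.4675 0.2176 0.    ]
stand_seat w 0.81 [278.2, 125.4] [0.4621 0.2123 0.14  ]
stand_seat s 0.61 [249.3, 296.8] [0.4622 0.215  0.14  ]
stand_seat t 0.75 [177.4, 243.4] [0.4609 0.2114 0.14  ]
top rim [ 2.082702e+02  4.760000e-01 -1.660000e-01]
```

View pics/w2.png

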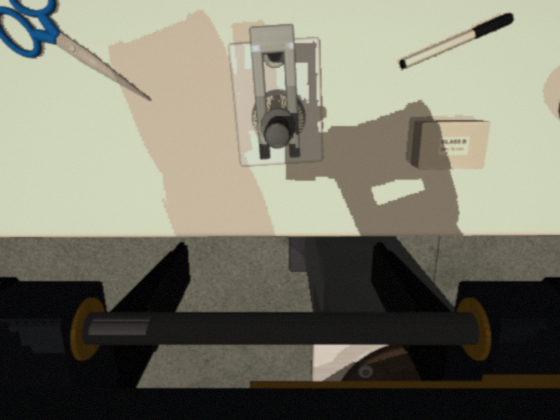

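```bash
python3 - <<'E'
from h import *
p=bot.read_camera("wrist")
print("top",atz(p,(277,134),.23))
for uv in((274.5,50),(279,152),(251,28),(294,25),(264,158),(294,155)): print(uv,np.round(atz(p,uv,.14),4))
for uv in((230,43),(241,165),(323,160),(319,38)): print(uv,np.round(atz(p,uv,.01),4))
im=cv2.resize(p["image"][10:180,200:350,::-1],None,fx=3.5,fy=3.5,interpolation=2); cv2.imwrite("pics/w3.png",im)
E
```

```text
top [0.46300288 0.21347635 0.23      ]
(274.5, 50) [0.5254 0.216  0.14  ]
(279, 152) [0.4378 0.2125 0.14  ]
(251, 28) [0.5427 0.2358 0.14  ]
(294, 25) [0.5448 0.1994 0.14  ]
(264, 158) [0.4322 0.2266 0.14  ]
(294, 155) [0.435  0.1986 0.14  ]
(230, 43) [0.5483 0.2707 0.01  ]
(241, 165) [0.402  0.2627 0.01  ]
(323, 160) [0.4082 0.1558 0.01  ]
(319, 38) [0.5534 0.1651 0.01  ]
```

View pics/w3.png

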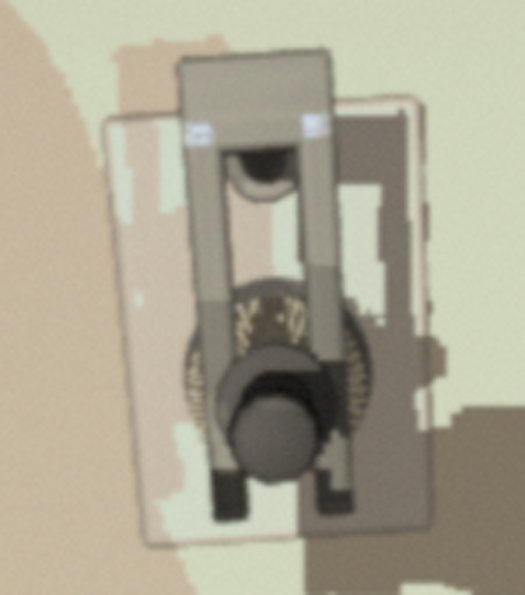

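Stand yaw is about +3.2°, the seat and brush axis are at about (0.4635, 0.2127), and the slot is clear. I'll align with the slot and go down to the handle.

>>> carry_out:
  series:
    - [0, 0, 0, -3.4, 9.5]
    - [2.95, 0.0, 0, 0, 9.5]
    - [2.95, 0.0, 0, 0, 9.5]
    - [0, 0, 2.5, 0, 8]
    - [0, 0, 3, 0, 7]
    - [0, 0, 3, 0, 6]
    - [0, 0, 3, 0, 5]
    - [0, 0, 2, 0, 5]
    - [0, 0, 0, 0, 5]
  newtons: 40

```text
clock: 6.38
tcp_pos: [0.4632, 0.2138, 0.1906]
orientation: [180.0, 0.1, 3.2]
contact_force: [0.2, -0.1, 0.5]
opening: 0.0503
finger_force: 0.0
```

```bash
python3 - <<'E'
from h import *
o=bot.get_obs(); print(o["tcp_pos"],o["orientation"],o["opening"],o["contact_force"])
p=bot.read_camera("wrist"); cv2.imwrite("pics/w4.png",p["image"][:,:,::-1])
E
```

```text
[0.46315505 0.21378094 0.19058497] [1.79957408e+02 1.42778526e-01 3.19846196e+00] 0.050262285022986554 [ 0.19848804 -0.05978113  0.54889172]
```

View pics/w4.png

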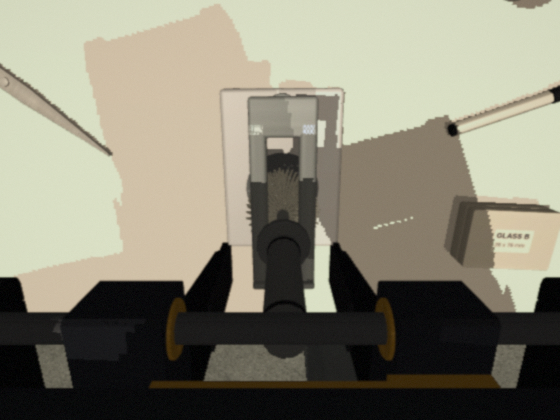

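The fork is straight in view and the handle stands between the fingers, about 2 mm to the right of centre (column 285 against 280). I'll shift and close.

>>> carry_out:
  series:
    - [0, 0.15, 0, 0, 3]
    - [0, 0, 0, 0, 1.0]
    - [0, 0, 0, 0, 1.0]
    - [0, 0, 0, 0, 1.0]
    - [0, 0, 0, 0, 1.0]
    - [0, 0, 0, 0, 1.0]
  newtons: 40

```text
clock: 7.18
tcp_pos: [0.4638, 0.2124, 0.1919]
orientation: [180.0, -0.0, 3.2]
contact_force: [-1.2, -0.7, 3.9]
opening: 0.0172
finger_force: 40.0
```

>>> carry_out:
  series:
    - [0, 0, -0.7, 0, 1.0]
    - [0, 0, -0.7, 0, 1.0]
    - [0, 0, 0, 0, 1.0]

```text
clock: 7.55
tcp_pos: [0.4639, 0.2125, 0.2062]
orientation: [-180.0, -0.1, 3.2]
contact_force: [-0.4, -0.9, -0.7]
opening: 0.0177
finger_force: 40.0
```

```bash
python3 - <<'E'
from h import *
o=bot.get_obs(); print(o["tcp_pos"],o["orientation"],o["opening"],o["contact_force"],o["wrist_torque"])
for n in("scene","wrist"):
  p=bot.read_camera(n)
  for k in("brush","brush_collar","brush_grip"):
    for r in bot.place_of(p,k)[:1]: print(n,k,r, proj(p,[.4635,.2125,{"brush":.039,"brush_collar":.154,"brush_grip":.202}[k]]))
E
```

```text
[0.46386912 0.21247555 0.20619826] [-1.79988913e+02 -5.99561327e-02  3.19775929e+00] 0.017724688698222895 [-0.39206269 -0.85690456 -0.66334438] [ 0.03490541  0.01586367 -0.02298989]
scene brush {'at': [248.6, 320.2], 'score': 0.75} [250.58589371 323.15868879]
scene brush_collar {'at': [246.6, 291.0], 'score': 0.84} [249.20484234 291.5515062 ]
scene brush_grip {'at': [246.2, 275.0], 'score': 0.86} [248.56502103 276.90835141]
wrist brush {'at': [279.4, 189.5], 'score': 0.86} [281.03678836 192.02032992]
wrist brush_collar {'at': [279.1, 246.6], 'score': 0.58} [281.46463099 240.73505207]
wrist brush_grip {'at': [278.2, 279.6], 'score': 0.95} [281.80830598 279.86633575]
```

>>> carry_out:
  series:
    - [-2, 0, 0, 0, 1.0]
    - [-2, 0, 0, 0, 1.0]
    - [-2, 0, 0, 0, 1.0]
    - [-2, 0, 0, 0, 1.0]
    - [0, 0, -3, 0, 1.0]
    - [0, 0, -3.5, 0, 1.0]
    - [0, 0, -3.5, 0, 1.0]
    - [0, 0, 0, 3.2, 1.0]
    - [0, 0, 0, 0, 1.0]

```text
clock: 9.07
tcp_pos: [0.3837, 0.2079, 0.3057]
orientation: [180.0, -0.0, 0.0]
contact_force: [-0.1, -0.3, -1.2]
opening: 0.0173
finger_force: 40.0
```

>>> carry_out:
  series:
    - [0.85, 3.5, 0, 0, 1.0]
    - [0.85, 3.5, 0, 0, 1.0]
    - [0.85, 3.5, 0, 0, 1.0]
    - [0.85, 3.5, 0, 0, 1.0]
    - [0.85, 3.5, 0, 0, 1.0]
    - [0.85, 3.5, 0, 0, 1.0]
    - [0.85, 3.5, 0, 0, 1.0]
    - [0.85, 3.5, 0, 0, 1.0]
    - [0.85, 3.5, 0, 0, 1.0]
    - [0.85, 3.5, 0, 0, 1.0]
    - [0.85, 3.45, 0, 0, 1.0]
    - [0, 0, 0, 0, 1.0]

```text
clock: 10.58
tcp_pos: [0.4774, -0.1782, 0.3046]
orientation: [-180.0, 0.1, -0.1]
contact_force: [-0.5, 0.3, -1.4]
opening: 0.0171
finger_force: 40.0
```

```bash
python3 - <<'E'
from h import *
o=bot.get_obs(); print(o["tcp_pos"],o["orientation"],o["contact_force"],o["wrist_torque"])
T=o["tcp_pos"]
for n in("scene","wrist"):
  p=bot.read_camera(n); cv2.imwrite(f"pics/{n}5.png",p["image"][:,:,::-1])
  for k,d in(("brush",.167),("brush_collar",.052),("brush_grip",.004)):
    for r in bot.place_of(p,k)[:1]: print(n,k,r, proj(p,T-[0,0,d]))
  for k in("cup","cup_mouth"):
    for r in bot.place_of(p,k)[:1]: print(n,k,r, proj(p,[.477,-.1765,.1 if 'm' in k else 0]))
  print(fit_rim(p,(.477,-.1765),w=.012))
a=cv2.imread("pics/scene5.png")[150:260,270:380];b=cv2.imread("pics/wrist5.png")[20:420,100:460]
cv2.imwrite("pics/c5.png",np.hstack([cv2.resize(a,(400,400),interpolation=2),cv2.resize(b,(360,400))]))
E
```

```text
[ 0.47739062 -0.17820365  0.30459563] [-1.79969184e+02  8.28604228e-02 -6.90278071e-02] [-0.46600095  0.29901687 -1.3640464 ] [0.03627573 0.04733744 0.02536145]
scene brush {'at': [324.9, 180.4], 'score': 0.96} [325.43782634 181.95517437]
scene brush_collar {'at': [328.3, 146.6], 'score': 0.67} [329.08990699 145.62169166]
scene brush_grip {'at': [331.9, 126.7], 'score': 0.76} [330.75785479 129.02776669]
scene cup {'at': [325.1, 219.8], 'score': 0.75} [321.46737035 220.47315451]
scene cup_mouth {'at': [320.5, 192.5], 'score': 0.73} [324.18883123 193.34718598]
[(np.float32(223.28769), np.float64(0.48), np.float64(-0.1805)), (np.float32(223.20724), np.float64(0.479), np.float64(-0.1795)), (np.float32(223.08029), np.float64(0.48), np.float64(-0.1815))]
wrist brush {'at': [278.5, 192.7], 'score': 0.62} [283.90768521 191.2291765 ]
wrist brush_collar {'at': [280.4, 244.0], 'score': 0.8} [285.76950009 239.1521104 ]
wrist brush_grip {'at': [279.2, 280.3], 'score': 0.84} [287.2588187  277.48702627]
wrist cup {'at': [280.0, 165.7], 'score': 0.8} [281.51862927 164.4639412 ]
wrist cup_mouth {'at': [282.3, 181.1], 'score': 0.68} [281.85342227 182.25528171]
[(np.float32(119.02821), np.float64(0.488), np.float64(-0.1755)), (np.float32(117.72963), np.float64(0.489), np.float64(-0.1755)), (np.float32(117.67999), np.float64(0.488), np.float64(-0.1765))]
```

View pics/c5.png

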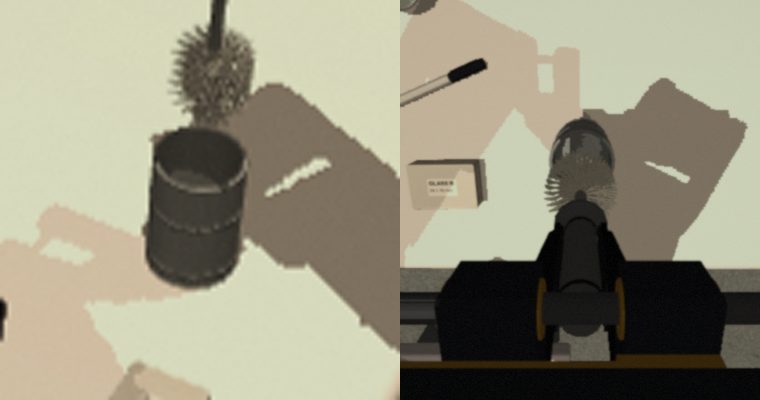

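The brush hangs upright above the cup, and the cup centre is about 2 mm to the right of the brush axis. I'll correct by 1 mm and lower it.

>>> carry_out:
  series:
    - [0, 0.1, 2, 0, 1.0]
    - [0, 0, 2, 0, 1.0]
    - [0, 0, 2, 0, 1.0]
    - [0, 0, 2, 0, 1.0]
    - [0, 0, 1, 0, 1.0]
    - [0, 0, 0, 0, 1.0]
    - [0, 0, 0, 0, 1.0]

```text
clock: 12.05
tcp_pos: [0.4776, -0.1777, 0.2163]
orientation: [180.0, -0.1, -0.0]
contact_force: [-0.6, 0.3, -0.6]
opening: 0.0174
finger_force: 40.0
```

>>> carry_out:
  series:
    - [0, 0, 0.4, 0, 1.0]
    - [0, 0, 0.4, 0, 1.0]
    - [0, 0, 0, 0, 1.0]

```text
clock: 12.42
tcp_pos: [0.4772, -0.1775, 0.2074]
orientation: [-180.0, 0.0, -0.0]
contact_force: [-0.2, -0.2, -0.7]
opening: 0.0173
finger_force: 40.0
```

>>> carry_out:
  series:
    - [0, 0, 0.2, 0, 1.0]
    - [0, 0, 0.2, 0, 1.0]
    - [0, 0, 0, 0, 1.0]

```text
clock: 12.8
tcp_pos: [0.4772, -0.1775, 0.2035]
orientation: [-180.0, 0.0, -0.0]
contact_force: [-0.2, -0.2, -0.5]
opening: 0.0178
finger_force: 40.0
```

>>> carry_out:
  series:
    - [0, 0, 0.2, 0, 1.0]
    - [0, 0, 0.2, 0, 1.0]
    - [0, 0, 0, 0, 1.0]

```text
clock: 13.18
tcp_pos: [0.4772, -0.1775, 0.1995]
orientation: [-180.0, 0.0, -0.0]
contact_force: [-0.3, -0.8, -0.9]
opening: 0.0175
finger_force: 40.0
```

>>> carry_out:
  series:
    - [0, 0, 0.15, 0, 1.0]
    - [0, 0, 0.15, 0, 1.0]
    - [0, 0, 0, 0, 1.0]

```text
clock: 13.55
tcp_pos: [0.4772, -0.1775, 0.1965]
orientation: [-180.0, 0.0, -0.0]
contact_force: [0.4, -0.5, -0.4]
opening: 0.0174
finger_force: 40.0
```

>>> carry_out:
  series:
    - [0, 0, 0.15, 0, 1.0]
    - [0, 0, 0.15, 0, 1.0]
    - [0, 0, 0, 0, 1.0]

```text
clock: 13.92
tcp_pos: [0.4772, -0.1776, 0.1935]
orientation: [-180.0, 0.0, -0.0]
contact_force: [0.9, -0.1, -1.1]
opening: 0.0174
finger_force: 40.0
```

>>> carry_out:
  series:
    - [0, 0, 0.15, 0, 1.0]
    - [0, 0, 0.15, 0, 1.0]
    - [0, 0, 0, 0, 1.0]

```text
clock: 14.3
tcp_pos: [0.4772, -0.1775, 0.1905]
orientation: [-180.0, 0.0, -0.0]
contact_force: [-0.2, 0.1, -0.6]
opening: 0.0173
finger_force: 40.0
```

>>> carry_out:
  series:
    - [0, 0, 0.15, 0, 1.0]
    - [0, 0, 0.15, 0, 1.0]
    - [0, 0, 0, 0, 1.0]

```text
clock: 14.68
tcp_pos: [0.4773, -0.1776, 0.1876]
orientation: [180.0, -0.0, -0.0]
contact_force: [-0.4, -0.8, 0.3]
opening: 0.0175
finger_force: 40.0
```

>>> carry_out:
  series:
    - [0, 0, 0.15, 0, 1.0]
    - [0, 0, 0.15, 0, 1.0]
    - [0, 0, 0, 0, 1.0]

```text
clock: 15.05
tcp_pos: [0.4773, -0.1776, 0.1847]
orientation: [180.0, -0.0, -0.0]
contact_force: [-0.5, 0.3, 1.8]
opening: 0.0172
finger_force: 40.0
```

The plate is felt at TCP z of about 0.188. I'll press a little more, hold, then stroke.

>>> carry_out:
  series:
    - [0, 0, 0.15, 0, 1.0]
    - [0, 0, 0, 0, 1.0]
    - [0, 0, 0, 0, 1.0]

```text
clock: 15.42
tcp_pos: [0.4774, -0.1776, 0.1832]
orientation: [180.0, -0.0, 0.0]
contact_force: [0.2, 0.4, 4.1]
opening: 0.0177
finger_force: 40.0
```

>>> carry_out:
  series:
    - [0, 0, -1.5, 0, 1.0]
    - [0, 0, -2, 0, 1.0]
    - [0, 0, -1.7, 0, 1.0]
    - [0, 0, 0, 0, 1.0]
    - [0, 0, 0, 0, 1.0]

```text
clock: 16.05
tcp_pos: [0.477, -0.1774, 0.2348]
orientation: [-180.0, 0.0, -0.0]
contact_force: [0.2, 0.6, -1.8]
opening: 0.0178
finger_force: 40.0
```

>>> carry_out:
  series:
    - [0, 0, 1.5, 0, 1.0]
    - [0, 0, 1.5, 0, 1.0]
    - [0, 0, 1.4, 0, 1.0]
    - [0, 0, 0.4, 0, 1.0]
    - [0, 0, 0.2, 0, 1.0]
    - [0, 0, 0.2, 0, 1.0]
    - [0, 0, 0, 0, 1.0]
    - [0, 0, 0, 0, 1.0]
    - [0, 0, 0, 0, 1.0]

```text
clock: 17.18
tcp_pos: [0.4772, -0.1775, 0.1833]
orientation: [180.0, 0.0, -0.0]
contact_force: [-1.9, 1.7, 4.1]
opening: 0.0175
finger_force: 40.0
```

>>> carry_out:
  series:
    - [0, 0, -1.5, 0, 1.0]
    - [0, 0, -2, 0, 1.0]
    - [0, 0, -1.7, 0, 1.0]
    - [0, 0, 0, 0, 1.0]
    - [0, 0, 0, 0, 1.0]

```text
clock: 17.8
tcp_pos: [0.4772, -0.1776, 0.2349]
orientation: [180.0, -0.0, -0.0]
contact_force: [0.1, 1.5, -0.4]
opening: 0.0174
finger_force: 40.0
```

```bash
python3 - <<'E'
from h import *
o=bot.get_obs(); T=o["tcp_pos"]; print(T,o["contact_force"])
p=bot.read_camera("scene")
for k,d in(("brush_collar",.052),("brush_grip",.004)):
    for r in bot.place_of(p,k)[:1]: print(k,r, proj(p,T-[0,0,d]))
for r in bot.place_of(p,"cup")[:1]: print(r)
cv2.imwrite("pics/s6.png",cv2.resize(p["image"][100:250,250:400,::-1],(600,600),interpolation=2))
E
```

```text
[ 0.47721359 -0.17757661  0.23491835] [ 0.07093954  1.47596164 -0.4463477 ]
brush_collar {'at': [327.4, 167.3], 'score': 0.96} [326.7786302  168.34590178]
brush_grip {'at': [327.2, 153.6], 'score': 0.66} [328.32091277 152.99498053]
{'at': [325.7, 221.8], 'score': 0.95}
```

View pics/s6.png

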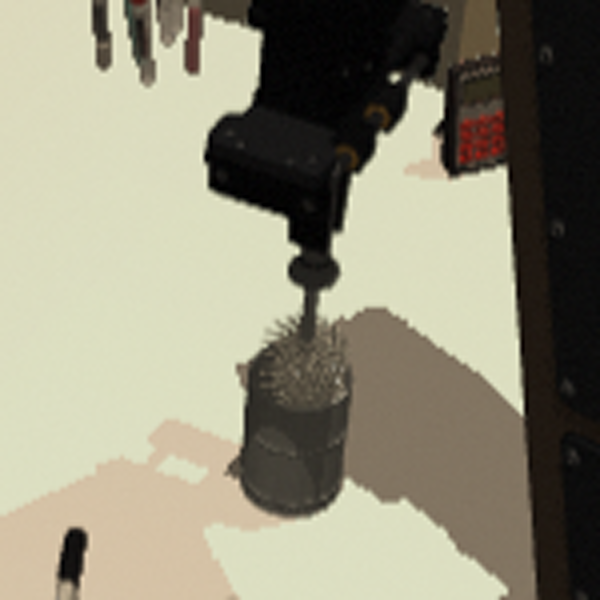

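>>> carry_out:
  series:
    - [0, 0, 1.5, 0, 1.0]
    - [0, 0, 1.5, 0, 1.0]
    - [0, 0, 1.4, 0, 1.0]
    - [0, 0, 0.4, 0, 1.0]
    - [0, 0, 0.2, 0, 1.0]
    - [0, 0, 0.2, 0, 1.0]
    - [0, 0, 0, 0, 1.0]
    - [0, 0, 0, 0, 1.0]
    - [0, 0, 0, 0, 1.0]

```text
clock: 19.12
tcp_pos: [0.4772, -0.1775, 0.1833]
orientation: [180.0, -0.0, -0.0]
contact_force: [-3.1, 2.0, 3.3]
opening: 0.0175
finger_force: 40.0
```

>>> carry_out:
  series:
    - [0, 0, -1.5, 0, 1.0]
    - [0, 0, -2, 0, 1.0]
    - [0, 0, -1.7, 0, 1.0]
    - [0, 0, 0, 0, 1.0]
    - [0, 0, 0, 0, 1.0]

```text
clock: 19.75
tcp_pos: [0.4772, -0.1776, 0.2349]
orientation: [180.0, -0.0, -0.0]
contact_force: [-0.2, 0.5, -0.8]
opening: 0.0172
finger_force: 40.0
```

The picture shows half the bristle head standing out of the mouth, with the cup upright. All three strokes are done, so I'll go back to the fork.

>>> carry_out:
  series:
    - [0, 0, -2.4, 0, 1.0]
    - [0, 0, -2.4, 0, 1.0]
    - [0, 0, -2.4, 0, 1.0]
    - [0, 0, 0, 0, 1.0]

```text
clock: 20.25
tcp_pos: [0.4776, -0.1778, 0.3076]
orientation: [179.9, -0.1, -0.0]
contact_force: [0.1, 0.4, -2.2]
opening: 0.0171
finger_force: 40.0
```

>>> carry_out:
  series:
    - [-0.85, -3.55, 0, 0, 1.0]
    - [-0.85, -3.55, 0, 0, 1.0]
    - [-0.85, -3.55, 0, 0, 1.0]
    - [-0.85, -3.55, 0, 0, 1.0]
    - [-0.85, -3.55, 0, 0, 1.0]
    - [-0.85, -3.55, 0, 0, 1.0]
    - [-0.85, -3.55, 0, 0, 1.0]
    - [-0.85, -3.55, 0, 0, 1.0]
    - [-0.85, -3.55, 0, 0, 1.0]
    - [-0.85, -3.55, 0, 0, 1.0]
    - [-0.85, -3.05, 0, -3.2, 1.0]
    - [0, 0, 0, 0, 1.0]

```text
clock: 21.75
tcp_pos: [0.3829, 0.2091, 0.3056]
orientation: [180.0, 0.1, 3.4]
contact_force: [0.7, -0.4, -0.9]
opening: 0.0176
finger_force: 40.0
```

>>> carry_out:
  series:
    - [0, 0, 3, 0, 1.0]
    - [0, 0, 3, 0, 1.0]
    - [0, 0, 2.5, 0, 1.0]
    - [0, 0, 1.4, 0, 1.0]
    - [0, 0, 0, 0, 1.0]
    - [0, 0, 0, 0, 1.0]

```text
clock: 22.5
tcp_pos: [0.384, 0.2076, 0.2082]
orientation: [180.0, -0.0, 3.2]
contact_force: [0.2, -0.3, -0.5]
opening: 0.0177
finger_force: 40.0
```

```bash
python3 - <<'E'
from h import *
o=bot.get_obs(); T=o["tcp_pos"]; print(T,o["orientation"],o["contact_force"])
p=bot.read_camera("wrist")
for k,d in(("brush",.167),("brush_collar",.052),("brush_grip",.004)):
    for r in bot.place_of(p,k)[:1]: print(k,r, proj(p,T-[0,0,d]))
for r in bot.place_of(p,"stand_seat")[:1]: print(r,proj(p,[.4637,.2125,.14]))
cv2.imwrite("pics/w7.png",p["image"][:,:,::-1])
E
```

```text
[0.38401051 0.20762391 0.20821176] [ 1.79991766e+02 -3.03731337e-03  3.16121803e+00] [ 0.1976678  -0.33620662 -0.54512935]
brush {'at': [522.9, 12.9], 'score': 0.67} [281.17188899 191.849     ]
brush_collar {'at': [281.5, 243.5], 'score': 0.76} [281.66474817 240.29246198]
brush_grip {'at': [278.6, 279.3], 'score': 0.69} [282.06007566 279.14946748]
{'at': [280.3, 103.6], 'score': 0.93} [280.92343297 101.11012536]
```

View pics/w7.png

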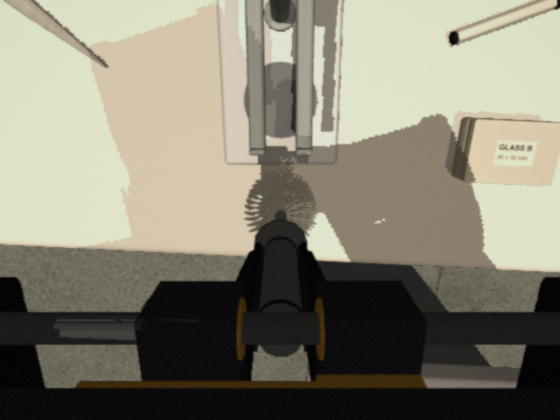

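The slot centre is at column 281 and the shaft at 280, so they are aligned. I'll slide in and lower.

>>> carry_out:
  series:
    - [2, 0, 0, 0, 1.0]
    - [2, 0, 0, 0, 1.0]
    - [2, 0, 0, 0, 1.0]
    - [2.4, 0, 0, 0, 1.0]
    - [0, 0, 0, 0, 1.0]

```text
clock: 23.38
tcp_pos: [0.4686, 0.2126, 0.208]
orientation: [180.0, -0.0, 3.2]
contact_force: [-1.2, 0.1, -1.3]
opening: 0.0173
finger_force: 40.0
```

>>> carry_out:
  series:
    - [0, 0, 0.7, 0, 1.0]
    - [0, 0, 0.5, 0, 1.0]
    - [0, 0, 0, 0, 1.0]
    - [0, 0, 0, 0, 1.0]

```text
clock: 23.88
tcp_pos: [0.4675, 0.2127, 0.1962]
orientation: [180.0, -0.0, 3.2]
contact_force: [-1.1, -0.1, -0.5]
opening: 0.0175
finger_force: 40.0
```

Next I'll lower in small steps until the collar rests.

>>> carry_out:
  series:
    - [0, 0, 0.2, 0, 1.0]
    - [0, 0, 0.1, 0, 1.0]
    - [0, 0, 0, 0, 1.0]
    - [0, 0, 0, 0, 1.0]

```text
clock: 24.38
tcp_pos: [0.4677, 0.2126, 0.1931]
orientation: [180.0, -0.0, 3.2]
contact_force: [0.4, 0.3, -0.3]
opening: 0.017
finger_force: 40.0
```

>>> carry_out:
  series:
    - [0, 0, 0.1, 0, 1.0]
    - [0, 0, 0, 0, 1.0]
    - [0, 0, 0, 0, 1.0]

```text
clock: 24.75
tcp_pos: [0.4677, 0.2126, 0.1921]
orientation: [180.0, -0.0, 3.2]
contact_force: [0.4, -0.3, -0.8]
opening: 0.0174
finger_force: 40.0
```

>>> carry_out:
  series:
    - [0, 0, 0.05, 0, 1.0]
    - [0, 0, 0, 0, 1.0]
    - [0, 0, 0, 0, 1.0]

```text
clock: 25.12
tcp_pos: [0.4678, 0.2126, 0.1918]
orientation: [180.0, -0.0, 3.2]
contact_force: [-2.4, -0.8, 5.5]
opening: 0.0177
finger_force: 40.0
```

>>> carry_out:
  series:
    - [0, 0, 0.05, 0, 1.0]
    - [0, 0, 0, 0, 1.0]
    - [0, 0, 0, 0, 1.0]

```text
clock: 25.5
tcp_pos: [0.4678, 0.2126, 0.1918]
orientation: [-180.0, -0.0, 3.2]
contact_force: [-3.2, -1.8, 11.1]
opening: 0.0175
finger_force: 40.0
```

The collar is seated. I'll relieve the load, lower the grip force and open.

>>> carry_out:
  series:
    - [0, 0, -0.06, 0, 1.0]
    - [0, 0, 0, 0, 1.6]
    - [0, 0, 0, 0, 2.2]
    - [0, 0, 0, 0, 3.0]
    - [0, 0, 0, 0, 4]
    - [0, 0, 0, 0, 5]
    - [0, 0, 0, 0, 5]
    - [0, 0, -2, 0, 5]
    - [0, 0, -3, 0, 5]
    - [0, 0, -4, 0, 5]
    - [0, 0, -3, 0, 5]
    - [0, 0, 0, 0, 5]
  newtons: 10

```text
clock: 27.0
tcp_pos: [0.4682, 0.2128, 0.3136]
orientation: [-179.9, -0.2, 3.2]
contact_force: [-0.2, 0.6, -0.7]
opening: 0.0499
finger_force: 0.0
```

```bash
python3 - <<'E'
from h import *
o=bot.get_obs(); print(o["tcp_pos"],o["opening"],o["contact_force"])
P={n:bot.read_camera(n) for n in("scene","wrist")}
for k,z in dict(brush=.025,brush_grip=.188,brush_collar=.14,stand_seat=.14,cup=0).items():
  for n,q in P.items():
    for r in bot.place_of(q,k)[:1]: print(k,n,round(r["score"],2),np.round(r["at"],1),np.round(atz(q,r["at"],z),4))
a=P["scene"]["image"][220:370,180:330,::-1];b=P["wrist"]["image"][0:200,180:380,::-1]
cv2.imwrite("pics/e.png",np.hstack([cv2.resize(a,(400,400),interpolation=2),cv2.resize(b,(400,400),interpolation=2)]))
E
```

```text
[0.46817995 0.21280981 0.31358722] 0.049945366139185994 [-0.17018979  0.62804781 -0.71470971]
brush scene 0.77 [249.5 325.6] [0.4673 0.2114 0.025 ]
brush wrist 0.55 [277.  169.2] [0.4652 0.2174 0.025 ]
brush_grip scene 0.94 [245.5 280.4] [0.4702 0.2138 0.188 ]
brush_grip wrist 0.81 [276.9 207.6] [0.4659 0.2161 0.188 ]
brush_collar scene 0.6 [248.4 294. ] [0.4674 0.21   0.14  ]
stand_seat scene 0.82 [250.  296.2] [0.4617 0.2131 0.14  ]
stand_seat wrist 0.85 [279.6 196.7] [0.4619 0.2138 0.14  ]
cup scene 0.86 [324.2 220.6] [ 0.4704 -0.1797  0.    ]
```

View pics/e.png

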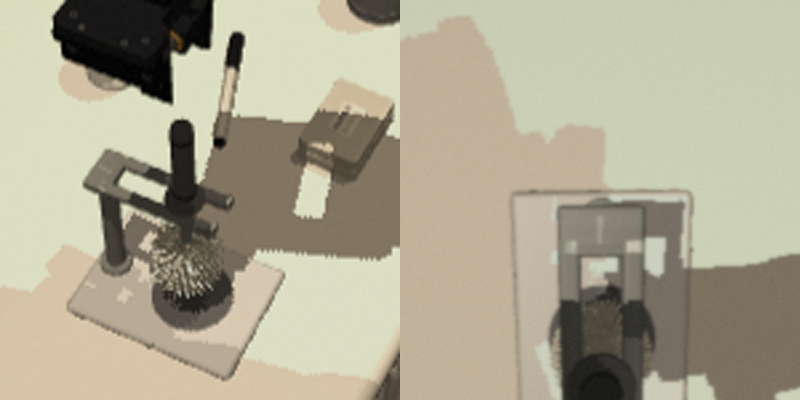

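The picture shows the brush hanging upright in the fork, with the gripper open and clear above it.

```bash
python3 -c "
from rig import bot; print(bot.close_job())"
```

```text
the job is handed in; nothing more can be done
None
```

The brush made three full strokes in the filter cup, pressing the sieve plate each time with about 4–5 N by the wrist reading, and now hangs upright by its collar in the fork with the gripper clear; the job was handed in at about 27 s, and no verdict came back.

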